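# Open the square jar of rack nuts in its bench holder

### The job

Stand the square jar of rack nuts, still closed, in the square well of the bench holder so that it cannot turn, then unscrew its cap and lift it straight off. Finish still holding the cap level just above the open mouth, a centimetre or two clear of it, with the jar left standing in the holder; do not tip the jar over or disturb the other things on the bench.

Things in the scene. Friction and masses are not known exactly. Their poses are not given: they have to be found in the camera images.
- jar: Loose clear plastic jar: square body 62 x 62 mm, 58 mm high to its flat shoulder, sides along its x and y axes, and a round threaded neck, 50 mm across, above. Origin: centre of the underside, z up. 0.18 to 0.31 kg with the nuts. It fits the holder in any of four quarter turns.
- cap: Round grey ribbed screw cap, 58 mm across, 30.5 mm high, 35 g, closed at the start. Origin: centre of its underside, z up. On the closed jar its underside is 59 mm and its flat top 89.5 mm above the jar's underside. Being round, it may be gripped at any yaw. Tight: 0.35 to 0.55 N m, easing as it turns, so grip it firmly. Gripped, it carries the closed jar.
- holder: Aluminium block screwed to the bench, 115 x 115 mm, 38 mm high, with a square well 66 x 66 mm (sides along its x and y axes), open at the top with a 4 mm chamfer; well floor 8 mm above the bench. Origin: centre of the underside, z up. The jar has 2 mm play each side in it and can turn about 0.06 rad either way.
- tub: Bystander: closed round tub, 60 mm across, 85 mm high, origin centre of underside.
- driver: Bystander: screwdriver lying on the bench.
- netswitch: Bystander: small grey network switch, 100 x 190 x 34 mm, origin centre of underside.
- mouth (a point): Centre of the jar's rim, 83 mm above its underside; the springy seal stands up to 6 mm above it once open. Turned counter-clockwise seen from above, the cap rises 2 mm and its three lugs come free after 0.85 rad (49 degrees) relative to the jar; from there to 1.4 rad it lifts straight off, past 1.6 rad it hits stops. Its underside must rise 30 mm from closed to clear rim and seal.
There are look-alikes about, which are no part of the job. Leave any turquoise or yellow look-alike of the jar alone.

How it is judged:
By the outcome, as a careful person would: the job done as asked, in the order asked, and still so for the second after the job is handed in, while the arm keeps its last pose, push and grip.
It also fails if it takes over 48 s, if anything falls off the work surface, if the arm or the gripper's body presses on something with over 40 N, if the wrist force passes 120 N, or if a joint passes its speed limit or range.

### The arm

A 7-joint arm with a two-finger parallel gripper is mounted at the origin on the work surface. World frame = base frame: x ahead of the robot, y to its left, z up, the work surface at z = 0. Lengths are in m, angles in rad, forces in N, time in s.
With the tool pointing down it reaches from about 0.4 to 0.85 m from the base axis. Payload 10.4 kg.
Tool frame: the origin (TCP) lies at the very end of the fingers, on their centre line; the grasp point (between the pads) lies 19 mm behind it; z points along the fingers, y is the direction in which the jaws open and shut (so a half turn about z gives the same grasp; the last joint's range is limited). The gripper opens to 87 mm and grips with 3 to 60 N. Pads are 19 mm wide; open, the fingers measure 117 mm over their backs; the gripper's body (75 mm by 190 mm) begins 51 mm behind the grasp point.
Start: joints at [1.232, 0.332, -0.065, 1.46, 0.022, 1.35, -0.088], TCP at [0.194, -0.594, 0.223] pointing down, gripper open.
Joint ranges: [-2.6, 2.6], [-0.5, 2.12], [-1.47, 1.34], [0.16, 2.42], [-1.27, 4.41], [0.06, 2.06], [-2.6, 2.6]. Speed limits (rad/s): [2.22, 2.22, 2.79, 2.79, 3.14, 3.14, 3.14].

### API

Orientations are given as a unit quaternion [x, y, z, w].
In Python, from bench import r, eyes, job gives the robot as it stands. The module is installed in compiled form; this text tells all that it offers.
- The arm moves only by the tool play_rows, never from a script. Its argument "motion" is a list of rows, each a list of 7 numbers: the shift along the tool's x, y, z as a fraction of full scale, then the turn, a rotation vector about the tool's x, y, z as a fraction of full scale, then the opening in per cent of the stroke, from 0 (shut) to 100 (fully open). A call has 1 to 5 rows; each row is the pose to reach, as a shift and turn from the pose commanded when the call began, along the tool's axes at that moment; what a row does not reach only later rows make up. Full scale, the value 1, is 0.2 m for a shift and 90 degrees for a turn. A row lasts 1/8 s, in which the tool goes at most 62.5 mm and 10.7 degrees, less where a joint would pass 70% of its speed; a pose out of reach is approached as far as the arm can. A call with a number of a shift or a turn outside -1 to 1 is refused whole. A call with a gripper value outside its range is refused whole. The fingers move at their own pace and stop on an object; "squeeze" is the grip in N (left out, the last holds). Time passes only in rows, so rows that repeat a pose let the fingers close. It gives the time, the measured TCP pose, the force and the opening at its end, in the units of the state.
- r.read_state(): the state, without advancing time (a new reading comes with each control period).
- eyes.camera(name): name is "side" or "top"; returns a dict with "image" (400x640x3 uint8, red, green, blue), "mtx" (3x3 intrinsics, pixels), "dist" ([k1, k2, p1, p2, k3] as OpenCV has them; the pictures are not rectified), "R" (3x3) and "t" (3): a world point X has camera coordinates R X + t. Camera axes: x right, y down, z forward; pixel columns grow to the right and rows downward; lengths in m; the calibration is good to about 2 mm. A picture is of the moment at which its call begins. There is no depth.
- job.close_job(): hands the job in, once; it reports no verdict.
Trained networks look in a picture, given as the dict that the camera call returned (one of the last four; its "shot" number tells which), for a name from the list of things; names that differ only in an ending like _2 or _b are one class to them, and where a whole thing is asked for, a point or a joint stands for the part that bears it (a point fixed in the world has none). Each returns a list of dicts, best first, with "p" (0 to 1); they miss things now and then, are a little off and sometimes report something else, mostly with a low value. They report only what shows in the picture. A call takes as long as a camera call. They do not tell look-alikes from the thing itself.
- eyes.regions_of(picture, label): "region" (400x640 bool, what is visible of it) and "xy" ([column, row] in pixels, amid what is visible of it).
- eyes.landmark_of(picture, label): "xy" ([column, row] in pixels: a listed point, or the origin of a listed thing).
The state is a dict: "time": time; "joint_positions": joint angles; "joint_vel": joint speeds; "joint_torque": joint torques, N m; "ee_pos": TCP position; "eef_rot": TCP orientation; "ft_force": force on the tool from outside, world axes, zero at the start; "torque": the same for the moment, N m; "width": finger opening in m.
Only numpy, scipy, OpenCV 4.12 (cv2) and the standard library are available. Lean on these libraries where they do the work, as an engineer would, in place of code of your own. Each camera call takes 0.05 s, during which the arm holds its last target. There are 200 camera calls.

## Working session

There is one attempt and no reset: what is moved stays moved. The work goes in short steps, Python scripts to look and compute and a tool call to move; the robot and the scene stay as the last step left them, time stands still between calls to the robot, and variables do not carry over. Pictures are saved under pics/ and viewed, about 8 in all and at most 12, crops included, and the job is handed in when it is done.

Besides the shell and the picture viewer there is one more tool, called after "Call:" by a JSON object that holds its "api" and its "payload". play_rows: Moves the arm, as the interface text tells. Shift numbers are shares of 0.2 m and turn numbers shares of 90 degrees, none past 1 either way. Its arguments: {"type":"object","properties":{"motion":{"type":"array","items":{"type":"array","items":{"type":"number"}}},"squeeze":{"type":"number"}},"required":["motion"]}

```bash
mkdir -p pics
cat > h.py <<'E'
import numpy as np, cv2
from scipy.spatial.transform import Rotation as Ro
from bench import r, eyes, job
def ray(P,xy,z):
    u=cv2.undistortPoints(np.array([[xy]],float),np.array(P["mtx"]),np.array(P["dist"])).ravel()
    R=np.array(P["R"]);t=np.array(P["t"]);c=-R.T@t;d=R.T@np.array([u[0],u[1],1]);return c+d*(z-c[2])/d[2]
def proj(P,X):
    return cv2.projectPoints(np.array(X,float).reshape(-1,3),cv2.Rodrigues(np.array(P["R"]))[0],np.array(P["t"]),np.array(P["mtx"]),np.array(P["dist"]))[0].reshape(-1,2)
def save(P,n,crop=None,k=1):
    im=P["image"][:,:,::-1]
    if crop: a,b,c,d=crop; im=im[b:d,a:c]
    cv2.imwrite("pics/"+n,cv2.resize(im,None,fx=k,fy=k,interpolation=cv2.INTER_CUBIC))
def tri(Ps,xys):
    A=[]
    b=[]
    for P,xy in zip(Ps,xys):
        c=ray(P,xy,0);R=np.array(P["R"]);o=-R.T@np.array(P["t"]);d=(c-o)/np.linalg.norm(c-o);M=np.eye(3)-np.outer(d,d);A.append(M);b.append(M@o)
    return np.linalg.solve(sum(A),sum(b))
E
python3 - <<'E'
from h import *
np.set_printoptions(precision=4,suppress=True)
T=eyes.camera("top");S=eyes.camera("side")
save(T,"top0.png");save(S,"side0.png")
for n,P in (("top",T),("side",S)):
    print(n,"cam",-np.array(P["R"]).T@np.array(P["t"]))
    for l in ["jar","cap","holder","tub","mouth"]:
        for f in (eyes.regions_of,eyes.landmark_of):
            print(l,f.__name__[:4],[(np.round(d["xy"]).tolist(),round(d["p"],2)) for d in f(P,l)])
print({k:np.round(v,3) for k,v in r.read_state().items()})
E
```

```text
top cam [ 0.4134 -0.0826  0.9808]
jar call [([366.0, 260.0], 0.96), ([421.0, 180.0], 0.84), ([318.0, 270.0], 0.68), ([400.0, 225.0], 0.55), ([335.0, 222.0], 0.52)]
jar call [([316.0, 273.0], 0.84), ([416.0, 183.0], 0.78), ([342.0, 217.0], 0.72), ([362.0, 258.0], 0.71), ([398.0, 226.0], 0.67)]
cap call [([343.0, 207.0], 0.95)]
cap call [([342.0, 207.0], 0.89)]
holder call [([237.0, 207.0], 0.65)]
holder call [([236.0, 210.0], 0.65)]
tub call [([273.0, 280.0], 0.73), ([239.0, 132.0], 0.63)]
tub call [([248.0, 141.0], 0.57), ([240.0, 210.0], 0.56)]
mouth call [([398.0, 227.0], 0.86), ([418.0, 178.0], 0.86), ([336.0, 220.0], 0.75), ([314.0, 270.0], 0.7), ([368.0, 259.0], 0.58)]
mouth call [([314.0, 269.0], 0.84), ([426.0, 174.0], 0.71), ([404.0, 223.0], 0.67), ([368.0, 257.0], 0.63), ([343.0, 206.0], 0.49)]
side cam [0.0255 0.5175 0.5672]
jar call [([372.0, 164.0], 0.86), ([380.0, 253.0], 0.84), ([412.0, 218.0], 0.79), ([397.0, 182.0], 0.69)]
jar call [([382.0, 266.0], 0.97), ([410.0, 232.0], 0.95), ([401.0, 204.0], 0.87), ([369.0, 176.0], 0.81), ([344.0, 222.0], 0.65)]
cap call [([343.0
[... 214 characters left out ...]
20.0], 0.96), ([383.0, 251.0], 0.74), ([415.0, 215.0], 0.64), ([398.0, 185.0], 0.63), ([373.0, 165.0], 0.56)]
mouth call [([404.0, 170.0], 0.97), ([386.0, 228.0], 0.85), ([411.0, 196.0], 0.68), ([375.0, 150.0], 0.63)]
{'time': np.float64(1.1), 'joint_positions': array([ 1.232,  0.332, -0.065,  1.46 ,  0.022,  1.35 , -0.089]), 'joint_vel': array([ 0.001, -0.   , -0.   ,  0.   ,  0.001, -0.001, -0.   ]), 'joint_torque': array([ -0.001, -62.304,   0.024, -39.011,  -0.061,   0.032,  -0.   ]), 'ee_pos': array([ 0.194, -0.594,  0.223]), 'eef_rot': array([0.988, 0.157, 0.   , 0.   ]), 'ft_force': array([ 0.074,  0.242, -0.544]), 'torque': array([-0.019, -0.056, -0.013]), 'width': np.float64(0.087)}
```

View pics/top0.png

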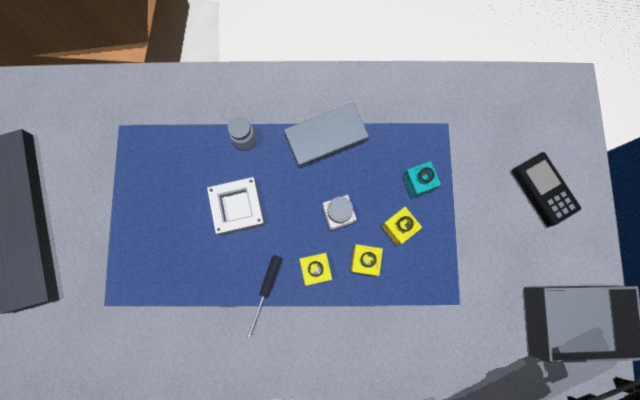

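View pics/side0.png

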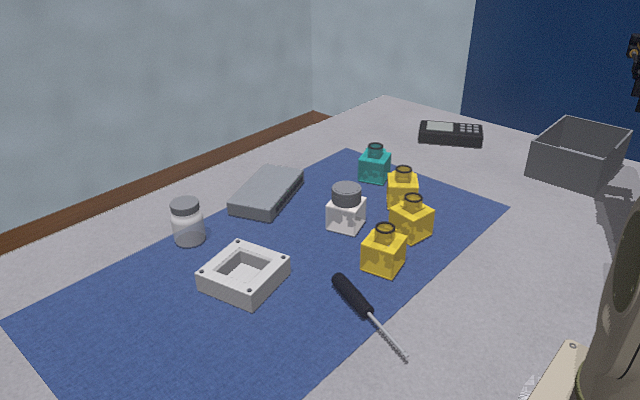

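The jar is the clear, closed one with the grey cap: top (340,212), side (346,208). The others, turquoise at (421,180) and yellow at (402,226), (367,260), (316,269), are open and excluded by colour. Next I fit the holder and jar outlines, and crop to confirm.

```bash
cat > fit.py <<'E'
from h import *
from scipy.optimize import minimize
def mask(P,parts,pose):
    x,y,a=pose; m=np.zeros((400*4,640*4),np.uint8); R=Ro.from_euler('z',a).as_matrix()
    for kind,w,z0,z1 in parts:
        if kind=='b': q=np.array([[i,j] for i in(-w,w) for j in(-w,w)])/2
        else: th=np.linspace(0,2*np.pi,40); q=np.c_[np.cos(th),np.sin(th)]*w/2
        X=np.vstack([np.c_[q,np.full(len(q),z)] for z in(z0,z1)])@R.T+[x,y,0]
        cv2.fillConvexPoly(m,cv2.convexHull(np.round((proj(P,X)+.5)*4).astype(np.int32)),1)
    return cv2.resize(m.astype(np.float32),(640,400),interpolation=cv2.INTER_AREA)
def fit(obs,parts,x0,y0):
    def cost(p):
        s=0
        for P,g in obs:
            m=mask(P,parts,p); s+=1-np.minimum(m,g).sum()/np.maximum(m,g).sum()
        return s/len(obs)
    return min((minimize(cost,[x0,y0,a],method='Nelder-Mead',options=dict(initial_simplex=np.array([[x0,y0,a],[x0+.01,y0,a],[x0,y0+.01,a],[x0,y0,a+.25]]),xatol=1e-4,fatol=1e-5)) for a in np.arange(-.6,.8,.3)),key=lambda o:o.fun)
E
python3 - <<'E'
from fit import *
np.set_printoptions(precision=4,suppress=True)
T=eyes.camera("top");S=eyes.camera("side")
def near(P,l,xy,rad=22):
    c=[d for d in eyes.regions_of(P,l) if np.hypot(*(np.array(d["xy"])-xy))<rad]
    return c[0]["region"].astype(np.float32) if c else None
H=[near(T,"holder",(236,206),30),near(S,"holder",(244,272),30)]
obs=[(P,g) for P,g in zip((T,S),H) if g is not None]
x0=ray(T,(236,206),.038)
o=fit(obs,[('b',.115,0,.038)],*x0[:2]);print("holder",len(obs),x0,o.x,o.fun)
for ob in obs:
  q=fit([ob],[('b',.115,0,.038)],*x0[:2]);print(" single",q.x,q.fun)
C=[near(T,"cap",(342,208)),near(S,"cap",(345,194))]
J=[near(T,"jar",(337,217),15),near(S,"jar",(345,212),20)]
print([None if g is None else g.sum() for g in C+J])
x0=ray(T,(341,208),.0895)
o=fit([(P,g) for P,g in zip((T,S),C) if g is not None],[('c',.058,.059,.0895)],*x0[:2]);print("cap",x0,o.x,o.fun)
full=[(P,np.maximum(c,j)) for P,c,j in zip((T,S),C,J) if c is not None and j is not None]
jp=[('b',.062,0,.058),('c',.058,.058,.0895)]
if full: 
  o=fit(full,jp,*x0[:2]);print("jar",len(full),o.x,o.fun)
a=cv2.resize(T["image"][165:245,200:380,::-1],None,fx=4,fy=4,interpolation=cv2.INTER_CUBIC)
b=cv2.resize(S["image"][170:250,280:460,::-1],None,fx=4,fy=4,interpolation=cv2.INTER_CUBIC)
cv2.imwrite("pics/crop1.png",np.vstack([a,b])[:,:720][:600+40])
import pickle;pickle.dump((T,S,H,C,J),open("d.pkl","wb"))
E
python3 -c "
import cv2;i=cv2.imread('pics/crop1.png');cv2.imwrite('pics/crop1.png',cv2.resize(i,(660,587)))"
```

```text
holder 2 [0.5779 0.1064 0.038 ] [0.5822 0.1096 0.2186] 0.0310688316822052
 single [0.5811 0.11   0.208 ] 0.031467556953430176
 single [0.5835 0.1089 0.2227] 0.018957138061523438
[np.float32(553.0), np.float32(749.0), np.float32(191.0), np.float32(1035.0)]
cap [ 0.5629 -0.1419  0.0895] [ 0.5613 -0.14    0.7391] 0.05580303072929382
jar 2 [ 0.5624 -0.1404  0.3347] 0.0883413553237915
```

View pics/crop1.png

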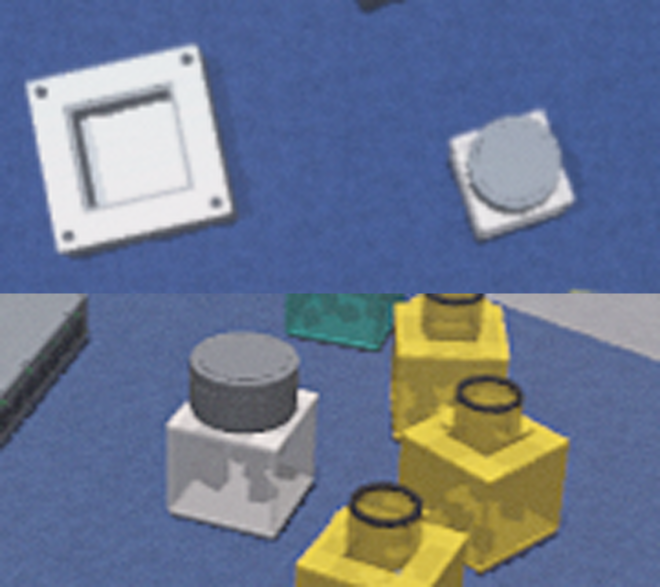

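The crop confirms it: the clear jar with the grey cap is closed and stands clear of the yellow jars. Holder fit: (0.582, 0.110), yaw about 0.215. Jar fit: (0.562, -0.140), yaw about 0.34. The tool yaw of 0.316 suits the grip, so I move above the jar.

Call:
{"api": "play_rows", "payload": {"motion": [[0.82, -0.53, 0, 0, 0, 0, 100], [0.82, -0.53, 0, 0, 0, 0, 100], [0.82, -0.53, 0, 0, 0, 0, 100], [0.82, -0.53, 0, 0, 0, 0, 100]], "squeeze": 20}}

```text
time: 2.0
ee_pos: [0.3208, -0.4386, 0.2231]
eef_rot: [0.987, 0.161, 0.001, 0.0]
ft_force: [-0.6, -0.6, -0.2]
width: 0.0869
```

Call:
{"api": "play_rows", "payload": {"motion": [[0.82, -0.53, 0, 0, 0, 0, 100], [0.82, -0.53, 0, 0, 0, 0, 100], [0.82, -0.53, 0, 0, 0, 0, 100], [0.82, -0.53, 0, 0, 0, 0, 100]]}}

```text
time: 2.5
ee_pos: [0.4427, -0.2871, 0.2228]
eef_rot: [0.987, 0.16, 0.001, -0.0]
ft_force: [-0.9, -1.1, -0.1]
width: 0.0876
```

Call:
{"api": "play_rows", "payload": {"motion": [[0.81, -0.53, 0, 0, 0, 0, 100], [0.81, -0.53, 0, 0, 0, 0, 100], [0.81, -0.53, 0, 0, 0, 0, 100], [0.81, -0.53, 0, 0, 0, 0, 100], [0.81, -0.53, 0, 0, 0, 0, 100]]}}

```text
time: 3.12
ee_pos: [0.5609, -0.1411, 0.2222]
eef_rot: [0.988, 0.157, -0.0, 0.0]
ft_force: [0.2, -0.9, 0.2]
width: 0.0869
```

Call:
{"api": "play_rows", "payload": {"motion": [[0.007, 0, 0.25, 0, 0, 0, 100], [0.007, 0, 0.5, 0, 0, 0, 100], [0.007, 0, 0.7, 0, 0, 0, 100], [0.007, 0, 0.79, 0, 0, 0, 100], [0.007, 0, 0.79, 0, 0, 0, 100]]}}

```text
time: 3.75
ee_pos: [0.5617, -0.1406, 0.0642]
eef_rot: [0.988, 0.156, -0.001, -0.0]
ft_force: [0.0, 0.2, 0.5]
width: 0.0867
```

Run:
```python
from h import *
T=eyes.camera("top");S=eyes.camera("side")
s=r.read_state();print(s["ee_pos"],s["joint_positions"],s["ft_force"])
a=cv2.resize(T["image"][165:245,280:420,::-1],None,fx=4,fy=4,interpolation=cv2.INTER_CUBIC)
b=cv2.resize(S["image"][150:240,280:420,::-1],None,fx=4,fy=4,interpolation=cv2.INTER_CUBIC)[:280]
b=cv2.resize(S["image"][170:240,280:420,::-1],None,fx=4,fy=4,interpolation=cv2.INTER_CUBIC)
cv2.imwrite("pics/g.png",np.vstack([a,b]))
```

```text
[ 0.56331557 -0.14011421  0.06620865] [ 0.53261252  0.40891481 -0.44612687  1.73691691  0.20110308  1.03872758
 -1.23957212] [0.30004394 0.48973735 1.11165276]
```

View pics/g.png

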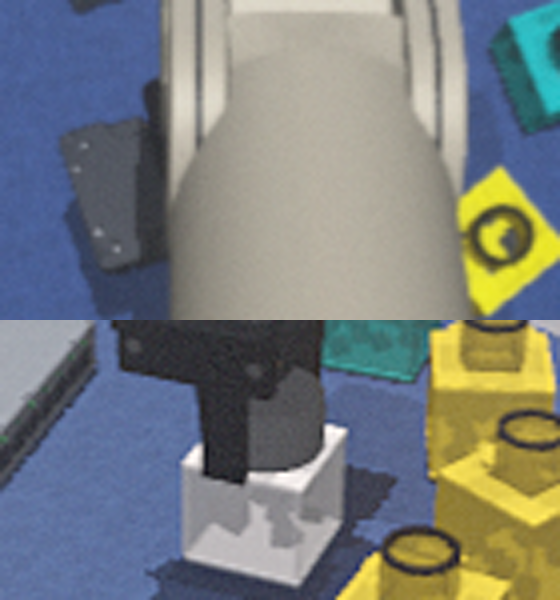

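The side view shows the fingers straddling the cap just above the shoulder. Closing.

Call:
{"api": "play_rows", "payload": {"motion": [[0, 0, 0, 0, 0, 0, 55], [0, 0, 0, 0, 0, 0, 40], [0, 0, 0, 0, 0, 0, 40], [0, 0, 0, 0, 0, 0, 40], [0, 0, 0, 0, 0, 0, 40]], "squeeze": 60}}

```text
time: 4.47
ee_pos: [0.5626, -0.1391, 0.0647]
eef_rot: [0.988, 0.157, 0.0, 0.0]
ft_force: [-0.5, 0.2, 1.1]
width: 0.0561
```

Call:
{"api": "play_rows", "payload": {"motion": [[0, 0, -0.1, 0, 0, 0, 40], [0, 0, -0.3, 0, 0, 0, 40], [0, 0, -0.6, 0, 0, 0, 40], [0, 0, -0.6, 0, 0, 0, 40]]}}

```text
time: 4.97
ee_pos: [0.5652, -0.1394, 0.1908]
eef_rot: [0.988, 0.157, 0.004, 0.002]
ft_force: [0.1, -0.4, -3.4]
width: 0.0562
```

Call:
{"api": "play_rows", "payload": {"motion": [[0.12, -0.29, 0, 0, 0, 0.04, 40], [0.242, -0.578, 0, 0, 0, 0.083, 40], [0.242, -0.578, 0, 0, 0, 0.083, 40], [0.242, -0.578, 0, 0, 0, 0.083, 40]]}}

```text
time: 5.48
ee_pos: [0.5721, -0.0147, 0.1842]
eef_rot: [0.996, 0.093, -0.001, 0.0]
ft_force: [0.2, -0.8, -2.1]
width: 0.0565
```

Call:
{"api": "play_rows", "payload": {"motion": [[0.15, -0.32, 0, 0, 0, 0, 40], [0.311, -0.545, 0, 0, 0, 0, 40], [0.311, -0.545, 0, 0, 0, 0, 40], [0.311, -0.545, 0, 0, 0, 0, 40]]}}

```text
time: 5.98
ee_pos: [0.6137, 0.1025, 0.1839]
eef_rot: [0.996, 0.092, -0.001, 0.001]
ft_force: [-0.3, -1.6, -2.0]
width: 0.0564
```

Call:
{"api": "play_rows", "payload": {"motion": [[-0.149, -0.066, 0.1, 0, 0, 0, 40], [-0.149, -0.066, 0.25, 0, 0, 0, 40], [-0.149, -0.066, 0.25, 0, 0, 0, 40], [-0.149, -0.066, 0.25, 0, 0, 0, 40]]}}

```text
time: 6.48
ee_pos: [0.5828, 0.1103, 0.1357]
eef_rot: [0.996, 0.091, 0.001, 0.0]
ft_force: [0.6, -0.2, -3.2]
width: 0.0557
```

Run:
```python
from fit import *
np.set_printoptions(precision=4,suppress=True)
S=eyes.camera("side");s=r.read_state();p=np.array(s["ee_pos"])
print(p,s["eef_rot"],s["joint_positions"],s["ft_force"])
z0=p[2]-.0645
rs=eyes.regions_of(S,"jar")
pr=proj(S,[p[0],p[1],z0+.03])[0];print(pr,[(d["xy"],d["p"]) for d in rs])
rs=[d for d in rs if np.hypot(*(np.array(d["xy"])-pr))<25]
if rs:
  g=rs[0]["region"].astype(np.float32)
  for parts in ([('b',.062,z0,z0+.058)],[('b',.062,z0,z0+.058),('c',.05,z0+.058,z0+.0645)]):
    o=fit([(S,g)],parts,*p[:2]);print(o.x,o.fun)
im=cv2.resize(S["image"][150:310,150:340,::-1],None,fx=3.7,fy=3.7,interpolation=cv2.INTER_CUBIC)
def draw(pose,w,z,c):
  R=Ro.from_euler('z',pose[2]).as_matrix();X=np.array([[w,w,0],[w,-w,0],[-w,-w,0],[-w,w,0]])/2@R.T+[pose[0],pose[1],z]
  cv2.polylines(im,[np.round((proj(S,X)-[150,150]+.5)*3.7).astype(int)],True,c,1)
draw([*p[:2],.215],.062,z0,(0,0,255));draw([*p[:2],.215],.062,z0+.058,(0,0,255))
draw([.582,.1098,.215],.115,.038,(0,255,0));draw([.582,.1098,.215],.066,.034,(0,255,0))
cv2.imwrite("pics/hov.png",im)
```

```text
[0.5829 0.1108 0.1359] [0.9958 0.0917 0.0009 0.0001] [ 0.1959  0.3815 -0.5701  1.634   0.219   1.1885 -1.8104] [ 0.2349 -0.127  -2.8904]
[237.9455 233.3437] [([412.7, 216.3], 0.96), ([240.5, 236.2], 0.9), ([396.5, 181.4], 0.84), ([372.3, 163.1], 0.79), ([382.7, 252.8], 0.61)]
[0.5818 0.1098 0.168 ] 0.26893824338912964
[0.5816 0.1097 0.1761] 0.27145689725875854
```

View pics/hov.png

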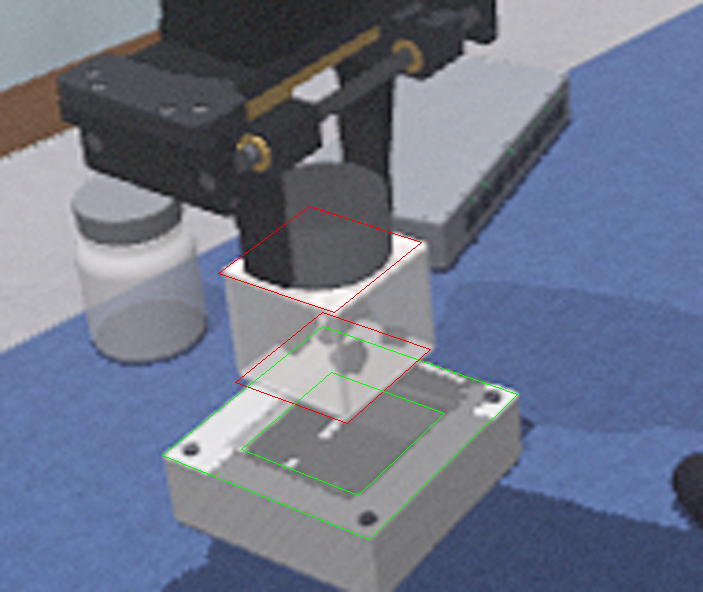

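The holder overlay matches. The jar's visible corners sit a few zoomed pixels off the red model, so I solve its pose from them: (430,240), (222,275), (338,312), (347,420), (435,345), (237,378).

Run:
```python
from h import *
from scipy.optimize import least_squares
np.set_printoptions(precision=4,suppress=True)
S=eyes.camera("side");s=r.read_state();p=s["ee_pos"]
px=np.array([[430,240],[222,275],[338,312],[347,420],[435,345],[237,378]])/3.7-.5+150
w=.031
L=np.array([[w,w,0],[w,-w,0],[-w,-w,0],[-w,w,0]])
z0=p[2]-.0645
def mdl(q):
    R=Ro.from_euler('z',q[3]).as_matrix();return np.vstack([L@R.T+[q[0],q[1],q[2]],L@R.T+[q[0],q[1],q[2]+.058]])
q0=[p[0],p[1],z0,.215];P=proj(S,mdl(q0))
idx=[np.argmin(np.hypot(*(P-a).T)) for a in px];print(idx)
o=least_squares(lambda q:(proj(S,mdl(q))[idx]-px).ravel(),q0,x_scale=[.01,.01,.01,.1]);print(q0,o.x,o.fun.reshape(-1,2))
```

```text
[np.int64(6), np.int64(4), np.int64(7), np.int64(3), np.int64(2), np.int64(0)]
[np.float64(0.582750834795013), np.float64(0.11145390024253422), np.float64(0.0712721438531349), 0.215] [0.5807 0.1101 0.073  0.2069] [[-1.1419  0.09  ]
 [ 0.0924 -1.2902]
 [-0.1037 -0.3645]
 [ 0.8412  0.5022]
 [-0.1386  0.7797]
 [ 0.4366  0.3588]]
```

Call:
{"api": "play_rows", "payload": {"motion": [[0.005, 0.002, 0.08, 0, 0, -0.005, 40], [0.005, 0.002, 0.14, 0, 0, -0.005, 40], [0.005, 0.002, 0.18, 0, 0, -0.005, 40], [0.005, 0.002, 0.22, 0, 0, -0.005, 40], [0.005, 0.002, 0.22, 0, 0, -0.005, 40]]}}

```text
time: 7.25
ee_pos: [0.5825, 0.1115, 0.0898]
eef_rot: [0.995, 0.097, -0.001, 0.0]
ft_force: [0.5, -0.0, -2.8]
width: 0.0561
```

Call:
{"api": "play_rows", "payload": {"motion": [[0, 0, 0.03, 0, 0, 0, 40], [0, 0, 0.06, 0, 0, 0, 40], [0, 0, 0.08, 0, 0, 0, 40], [0, 0, 0.087, 0, 0, 0, 40], [0, 0, 0.087, 0, 0, 0, 40]]}}

```text
time: 7.88
ee_pos: [0.583, 0.1116, 0.0731]
eef_rot: [0.995, 0.096, 0.0, 0.0]
ft_force: [-1.2, 0.4, -3.0]
width: 0.0559
```

Still hanging free (-3 N), so I go down in 0.6 mm steps until it touches.

Call:
{"api": "play_rows", "payload": {"motion": [[0, 0, 0.003, 0, 0, 0, 40], [0, 0, 0.006, 0, 0, 0, 40], [0, 0, 0.008, 0, 0, 0, 40], [0, 0, 0.008, 0, 0, 0, 40]]}}

```text
time: 8.38
ee_pos: [0.5831, 0.1117, 0.0727]
eef_rot: [0.995, 0.097, 0.0, 0.0]
ft_force: [-5.1, -1.4, 8.7]
width: 0.0558
```

Seated on the floor (TCP z matches well floor + 64.5 mm). Unscrewing counter-clockwise, first half.

Call:
{"api": "play_rows", "payload": {"motion": [[0, 0, 0, 0, 0, -0.08, 40], [0, 0, -0.001, 0, 0, -0.17, 40], [0, 0, -0.003, 0, 0, -0.26, 40], [0, 0, -0.005, 0, 0, -0.36, 40], [0, 0, -0.005, 0, 0, -0.36, 40]]}}

```text
time: 9.0
ee_pos: [0.5835, 0.1123, 0.0737]
eef_rot: [0.928, 0.372, 0.001, -0.0]
ft_force: [-1.8, 1.4, 5.3]
width: 0.0561
```

Run:
```python
from h import *
s=r.read_state();print({k:np.round(s[k],3) for k in("ee_pos","eef_rot","ft_force","torque","joint_positions")})
```

```text
{'ee_pos': array([0.584, 0.112, 0.074]), 'eef_rot': array([ 0.928,  0.372,  0.001, -0.   ]), 'ft_force': array([-1.833,  1.398,  5.344]), 'torque': array([ 0.116,  0.461, -0.01 ]), 'joint_positions': array([ 0.258,  0.474, -0.658,  1.685,  0.319,  1.091, -1.305])}
```

Call:
{"api": "play_rows", "payload": {"motion": [[0, 0, -0.002, 0, 0, -0.09, 40], [0, 0, -0.004, 0, 0, -0.18, 40], [0, 0, -0.006, 0, 0, -0.27, 40], [0, 0, -0.008, 0, 0, -0.36, 40], [0, 0, -0.008, 0, 0, -0.36, 40]]}}

```text
time: 9.62
ee_pos: [0.583, 0.1128, 0.0754]
eef_rot: [0.788, 0.616, 0.001, -0.0]
ft_force: [-4.9, 3.2, 8.9]
width: 0.0557
```

Run:
```python
from h import *
S=eyes.camera("side");s=r.read_state();print({k:np.round(s[k],3) for k in("ee_pos","eef_rot","ft_force","torque")})
save(S,"unscr.png",(180,150,320,310),3.6)
```

```text
{'ee_pos': array([0.583, 0.113, 0.075]), 'eef_rot': array([ 0.788,  0.615,  0.001, -0.   ]), 'ft_force': array([-4.716,  1.63 ,  7.571]), 'torque': array([0.386, 1.103, 0.009])}
```

View pics/unscr.png

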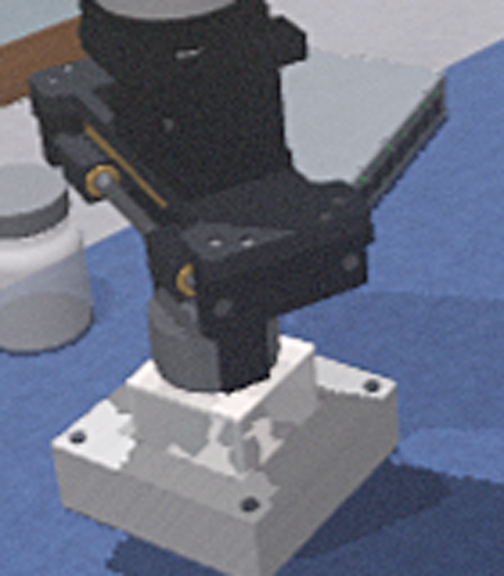

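The jar sits square and deep in the well and the tool has turned 1.13 rad, with Mz near 0. Lifting gently and watching the force.

Call:
{"api": "play_rows", "payload": {"motion": [[0, 0, -0.01, 0, 0, 0, 40], [0, 0, -0.02, 0, 0, 0, 40], [0, 0, -0.03, 0, 0, 0, 40], [0, 0, -0.04, 0, 0, 0, 40], [0, 0, -0.04, 0, 0, 0, 40]]}}

```text
time: 10.3
ee_pos: [0.5831, 0.1116, 0.0823]
eef_rot: [0.789, 0.615, 0.0, 0.0]
ft_force: [-1.9, 0.4, -0.6]
width: 0.0558
```

Call:
{"api": "play_rows", "payload": {"motion": [[0, 0, -0.03, 0, 0, 0, 40], [0, 0, -0.06, 0, 0, 0, 40], [0, 0, -0.1, 0, 0, 0, 40], [0, 0, -0.14, 0, 0, 0, 40], [0, 0, -0.155, 0, 0, 0, 40]]}}

```text
time: 10.92
ee_pos: [0.5833, 0.1116, 0.114]
eef_rot: [0.789, 0.615, 0.0, 0.0]
ft_force: [-1.0, 0.0, -0.3]
width: 0.0562
```

Call:
{"api": "play_rows", "payload": {"motion": [[0, 0, 0, 0, 0, 0, 40], [0, 0, 0, 0, 0, 0, 40]]}}

```text
time: 11.18
ee_pos: [0.5828, 0.1115, 0.1129]
eef_rot: [0.789, 0.615, -0.0, -0.0]
ft_force: [0.3, 0.7, -0.9]
width: 0.0559
```

Run:
```python
from h import *
S=eyes.camera("side");s=r.read_state();print({k:np.round(s[k],3) for k in("ee_pos","eef_rot","ft_force","torque","width")})
print("mouth",[(d["xy"],round(d["p"],2)) for d in eyes.landmark_of(S,"mouth")],"cap",[(d["xy"],round(d["p"],2)) for d in eyes.landmark_of(S,"cap")])
print(proj(S,[.5825,.1105,.091]),proj(S,[.5825,.1105,.109]))
save(S,"lift.png",(180,130,320,310),3.3)
```

```text
{'ee_pos': array([0.583, 0.111, 0.113]), 'eef_rot': array([ 0.789,  0.615, -0.   , -0.   ]), 'ft_force': array([ 0.172, -0.187, -0.343]), 'torque': array([-0.02 , -0.051, -0.01 ]), 'width': np.float64(0.056)}
mouth [([411.7, 196.9], 0.95), ([239.3, 237.1], 0.87), ([403.7, 169.9], 0.83), ([388.0, 229.7], 0.69), ([372.6, 149.7], 0.56)] cap [([233.3, 228.8], 0.83)]
[[238.87910922 238.57866315]] [[237.83288081 229.52401242]]
```

View pics/lift.png

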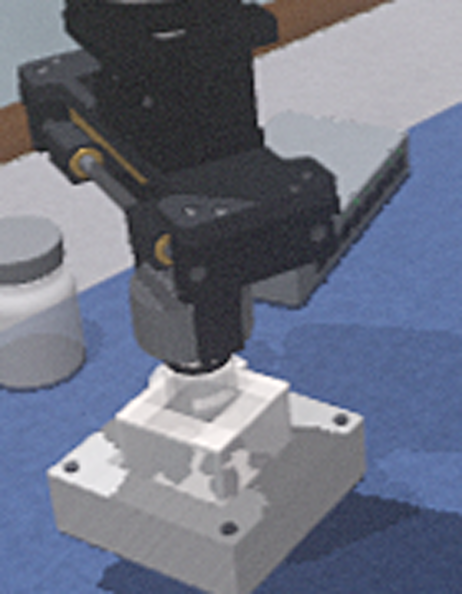

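The picture shows the jar standing upright and open in the well, its neck and dark seal at about crop (200,370), with the cap held above it. The mouth landmark (239,237) agrees with the predicted (239,239). Handing in.

```bash
python3 -c "
from bench import job;print(job.close_job())"
```

```text
the job is handed in; nothing more can be done
None
```

I stood the closed, clear jar in the holder's square well, unscrewed its cap and lifted it straight off, then handed the job in at about 11.3 s. The arm finished holding the cap over the open jar. I left the open yellow and turquoise look-alikes alone.

- **Seating:** I lowered the jar into the well until the arm felt contact. The final height matched the well floor to about 0.3 mm.
- **Unscrewing:** The tool turned about 1.13 rad counter-clockwise. Allowing for the jar's play in the well, that is about 1.0 to 1.1 rad relative to the jar, inside the 0.85 to 1.4 rad window.
- **Final position:** The cap's underside is about 40 mm above its closed position. That puts it about 17 mm above the rim and 11 mm above the seal. The tool is level and the grip is set to 60 N.
- **Last checks:** The wrist force is about 0.3 N, down from about 3 N while the arm carried the jar, so the jar is no longer hanging on it. The side view shows the jar upright and open in the holder, with the mouth within about 2 pixels of where it should be.
- **Disagreement:** In that last side picture, the cap landmark was about 4.5 pixels to one side of where I projected it. I put this down to the gripper partly hiding the cap.
- **Not checked:** I did not take a final top picture, so the bystanders were only checked where they showed in the close side views. The tub and network switch looked undisturbed there.

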